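Turn the canister's selector disc to the filling hole and lock it with the cork

ROBOT

A 7-joint arm with a two-finger parallel gripper is mounted at the origin on a cart in front of the work surface, level with it; the furniture and walls round the work are solid. World frame = base frame: x ahead of the robot, y to its left, z up, the work surface at z = 0. Lengths are in m, angles in rad, forces in N, time in s.
With the tool pointing down it reaches from about 0.425 to 0.875 m from the base axis. Payload 8.4 kg.
Tool frame: the origin (TCP) lies at the very end of the fingers, on their centre line; the grasp point (between the pads) lies 19 mm behind it (r.grip_depth is the distance from the TCP to the grasp point, in m); z points along the fingers, y is the direction in which the jaws open and shut (so a half turn about z gives the same grasp; the last joint's range is limited). The gripper opens to 87 mm and grips with 3 to 60 N. Pads are 19 mm wide; open, the fingers measure 117 mm over their backs; the gripper's body (75 mm by 190 mm) begins 51 mm behind the grasp point.
Start: joints at [1.179, 0.333, 0.04, 1.465, -0.013, 1.343, -0.059], TCP at [0.188, -0.622, 0.223] pointing down, gripper open.
Joint ranges: [-2.58, 2.58], [-0.38, 2.09], [-1.3, 1.39], [0.25, 2.4], [-1.5, 4.64], [0.08, 2.09], [-2.65, 2.65]. Speed limits (rad/s): [2.22, 2.22, 2.79, 2.79, 3.14, 3.14, 3.14].

INTERFACE

Orientations are given as a unit quaternion [x, y, z, w].
In Python, from bench import r, vision gives the robot as it stands.
- The arm moves only by the tool play_rows, never from a script. Its argument "commands" is a list of rows, each a list of 7 numbers: the shift along the tool's x, y, z in mm, then the turn, a rotation vector about the tool's x, y, z in degrees, then the opening, from -1 (shut) to 1 (fully open). In form: [[tx, ty, tz, wx, wy, wz, claw], ...]. A call has 1 to 20 rows; each row shifts and turns the commanded pose from where the row before left it, along the tool's axes as they then stand; what a row does not reach is not made up. A row lasts 1/12 s, in which the tool goes at most 41.7 mm and 7.16 degrees, less where a joint would pass 70% of its speed; a pose out of reach is approached as far as the arm can. A call is refused whole if a number of a shift passes 41.7 or a number of a turn 7.16, either way. A call with a gripper value outside its range is refused whole. The fingers move at their own pace and stop on an object; the grip force is fixed at half the most. Time passes only in rows, so rows that do not move let the fingers close. It gives the time, the measured TCP pose, the force and the opening at its end, in the units of the state.
- r.state(): the state, without advancing time (a new reading comes with each control period).
- vision.camera(name): name is "side" or "top"; returns a dict with "img" (480x640x3 uint8, red, green, blue), "K" (3x3 intrinsics, pixels), "k1" (the pictures are not rectified: a ray, as slopes to the right and down, at radius r is drawn at 1 + k1 r^2 times it, then the intrinsics apply), "cam_to_world" (4x4, takes a point from camera to world coordinates). Camera axes: x right, y down, z forward; pixel columns grow to the right and rows downward; lengths in m; the calibration is good to about 2 mm. A picture is of the moment at which its call begins. There is no depth.
- r.sign_off(): hands the job in, once; it reports no verdict.
The state is a dict: "clock": time; "joint_pos": joint angles; "qd": joint speeds; "tau": joint torques, N m; "eef_pos": TCP position; "tool_rot": TCP orientation; "contact_force": force on the tool from outside, world axes, zero at the start; "ft_torque": the same for the moment, N m; "finger_gap": opening from 0.0 (shut) to 1.0 (fully open).
Only numpy, scipy, OpenCV 4.12 (cv2) and the standard library are available. Lean on these libraries where they do the work, as an engineer would, in place of code of your own. Each camera call takes 0.05 s, during which the arm holds its last target.

TASK

Close up the food canister: stand the cork in the round window of its lid and turn the lever until the disc's filling hole comes into that window, so that the cork sits upright and fully down in the hole and locks the disc. The lever shows only roughly where the hole is, so look or feel for it, and be gentle: do not press the cork hard on the disc, nor push the lever on once the cork has locked it. Leave the other things where they stand.

Things in the scene. Friction and masses are not known exactly. Their poses are not given: they have to be found in the camera images.
- canister: Low square white food canister, 160 x 160 mm, fixed to the worktop, with a wooden lid plate 168 x 168 x 18 mm whose top is 76 mm above the worktop. Origin: centre of its underside, on the axis of lever and disc; z up. The lid's round window lies on its -x axis.
- axis (a point): Point on the turning axis, level with the lid's top. Under the lid turns a metal disc, its face 19 mm below the lid's top, with one round hole 29.5 mm wide, 48 mm from the axis, straight opposite the lever give or take 23 degrees: the disc sits on its hub with a fixed but unknown offset, in no reading, to be seen in the window or felt. The rest of the disc is closed (black dimples are only marks).
- window (a point): Centre of the lid's round window, level with the lid's top: a straight hole 26 mm wide with a 1.5 mm chamfer through the 18 mm lid, 48 mm from the axis. It guides the cork upright.
- seat (a point): Centre of the flat black seat straight below the window and below the disc, 33 mm under the lid's top, on which the cork rests when fully down.
- lever: Steel lever over the lid; turns the disc stiffly with it. Origin on the axis, 45 mm above the worktop; x axis points to the post. Starts 0.85 to 1.45 rad clockwise (from above) of pointing straight away from the window: turn it anticlockwise. Range 1.75 clockwise to 0.85 anticlockwise. Rubbing takes 3 N at the post (up to 7 N if gripped). Arm 14 mm wide, top 13 mm over the lid, 80 mm long; 24 mm wide cap on the axis, 16 mm over the lid.
- post (a point): Centre of the top of the lever's upright black round post, 16 mm in diameter, 72 mm from the axis. Its top is 128 mm above the worktop and the lever arm's top 89 mm, so 39 mm of it can be gripped or pushed.
- cork: Loose cork cylinder, 24 mm across, 40 mm tall, standing on the hob glass (5 mm above the worktop) left of the canister. Origin: centre of its underside, z up along it. On the closed disc in the window its top is 21 mm above the lid; when the hole comes below, it drops 14 mm by its own weight to the seat (top 7 mm above the lid) and locks the disc but for 4 to 5 mm play each way at the post. A shove on the lever then crushes it.
- salt_shaker: salt shaker, 44 mm across, 90 mm tall; a bystander. Origin: centre of its underside.
- spice_2: spice jar, 45 mm across, 106 mm tall; a bystander. Origin: centre of its underside.
- spice_3: second spice jar, 45 mm across, 106 mm tall; a bystander. Origin: centre of its underside.
- tea_light: tea light, 38 mm across, 15 mm tall; a bystander. Origin: centre of its underside.
- tea_light_b: second tea light, 38 mm across, 15 mm tall; a bystander. Origin: centre of its underside.
- matches: box of matches, 54 x 36 x 15 mm; a bystander. Origin: centre of its underside.

How it is judged:
By the outcome, as a careful person would: the job done as asked, in the order asked, and still so for the second after the job is handed in, with the robot touching nothing.
It also fails if it takes over 72 s, if anything falls off the work surface, if the arm or the gripper's body presses on something with over 40 N, if the wrist force passes 120 N, or if a joint passes its speed limit or range.

## Working session

There is one attempt and no reset: what is moved stays moved. The work goes in short steps, Python scripts to look and compute and a tool call to move; the robot and the scene stay as the last step left them, time stands still between calls to the robot, and variables do not carry over. Pictures are saved under pics/ and viewed, and the job is handed in when it is done.

Besides the shell and the picture viewer there is one more tool, called in YAML: its name, and indented under it one key for each argument. play_rows: Moves the arm, as the interface text tells. Its arguments: {"type":"object","properties":{"commands":{"type":"array"}},"required":["commands"]}

```bash
ls; mkdir -p pics; python3 - <<'E'
from bench import r, vision
import cv2
for n in ("side","top"):
    c=vision.camera(n); cv2.imwrite(f"pics/{n}0.png",c["img"][:,:,::-1]); print(n,c["K"].tolist(),c["k1"],c["cam_to_world"].round(4).tolist())
s=r.state(); print(s); print(r.grip_depth)
E
```

```text
pics
side [[500.3959982217198, 0.0, 319.1273195128674], [0.0, 500.3959982217198, 238.09058836395928], [0.0, 0.0, 1.0]] -0.09429513049524506 [[-0.2339, -0.8359, 0.4965, 0.1005], [-0.9722, 0.2081, -0.1076, 0.1433], [-0.0134, -0.5078, -0.8614, 0.9349], [0.0, 0.0, 0.0, 1.0]]
top [[575.5534894945253, 0.0, 304.61114226747793], [0.0, 575.5534894945253, 248.48933845483106], [0.0, 0.0, 1.0]] -0.14028954260768936 [[-0.0161, -0.9836, 0.1797, 0.3226], [-0.9998, 0.0172, 0.0047, 0.0424], [-0.0077, -0.1796, -0.9837, 1.5726], [0.0, 0.0, 0.0, 1.0]]
{'clock': 0.1, 'joint_pos': array([ 1.17881155,  0.33385123,  0.03990924,  1.46617602, -0.01339045,
        1.34325588, -0.05854682]), 'qd': array([-0.00039087, -0.00160535, -0.00020443, -0.00399597, -0.00062092,
       -0.00057468,  0.00115287]), 'tau': array([ 4.89478567e-03, -6.57800674e+01,  1.34054191e+00, -4.04706216e+01,
       -5.95264882e-02,  4.09794529e-02,  1.06015202e-04]), 'eef_pos': array([ 0.18743727, -0.6219649 ,  0.22174493]), 'tool_rot': array([ 9.89310371e-01,  1.45823464e-01, -1.61293897e-04, -6.93699857e-04]), 'contact_force': array([-0.48867011, -0.96701082,  0.06888075]), 'ft_torque': array([-0.03614395, -0.00227399, -0.03233151]), 'finger_gap': 1.0009848057270805}
0.0187
```

View pics/side0.png

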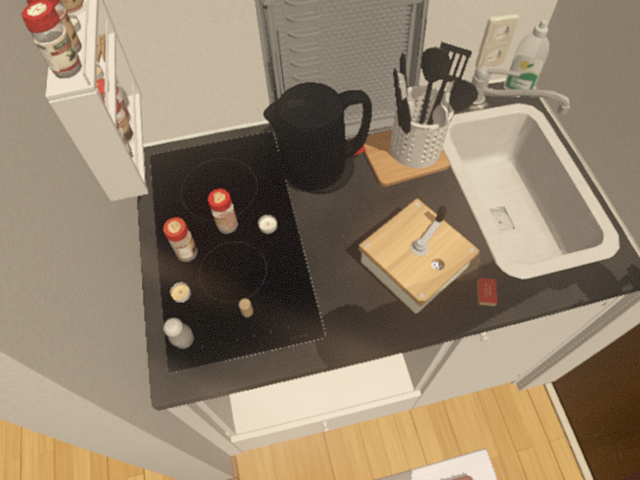

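View pics/top0.png

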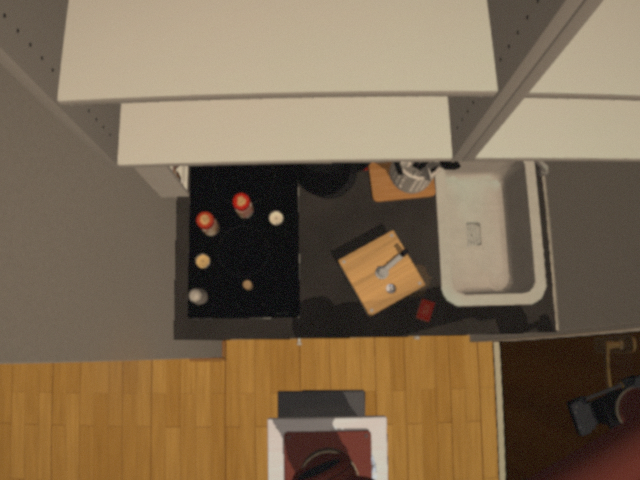

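The side view shows the canister lid centred near (420,248), the window near (437,265), the post near (440,213) and the cork near (246,308). In the top view the lid is near (382,272), the window (390,288) and the cork (247,285). Next I'll enlarge these.

```bash
cat > h.py <<'E'
import numpy as np, cv2
from scipy.spatial.transform import Rotation as R
def dist(c): return np.array([c["k1"],0,0,0,0.])
def unproj(c,uv,z):
    uv=np.array(uv,float).reshape(-1,1,2)
    n=cv2.undistortPoints(uv,c["K"],dist(c))[:,0]
    T=c["cam_to_world"]; d=np.c_[n,np.ones(len(n))]@T[:3,:3].T
    o=T[:3,3]; t=(z-o[2])/d[:,2]
    return o+d*t[:,None]
def proj(c,p):
    T=np.linalg.inv(c["cam_to_world"]); p=np.array(p,float).reshape(-1,3)
    return cv2.projectPoints(p@T[:3,:3].T+T[:3,3],np.zeros(3),np.zeros(3),c["K"],dist(c))[0][:,0]
def crop(c,name,x0,y0,w,h,s):
    im=c["img"][y0:y0+h,x0:x0+w,::-1]
    im=cv2.resize(im,None,fx=s,fy=s,interpolation=cv2.INTER_CUBIC)
    cv2.imwrite("pics/"+name,im)
def both():
    from bench import vision
    return vision.camera("side"),vision.camera("top")
E
python3 - <<'E'
from h import *
import pickle
s,t=both(); pickle.dump((s,t),open("c0.pkl","wb"))
crop(s,"s_can.png",350,190,140,120,5)
crop(t,"t_can.png",330,220,110,100,6)
crop(s,"s_cork.png",150,260,120,100,5)
crop(t,"t_cork.png",180,240,90,75,6)
E
```

```text
(no output)
```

View pics/s_can.png

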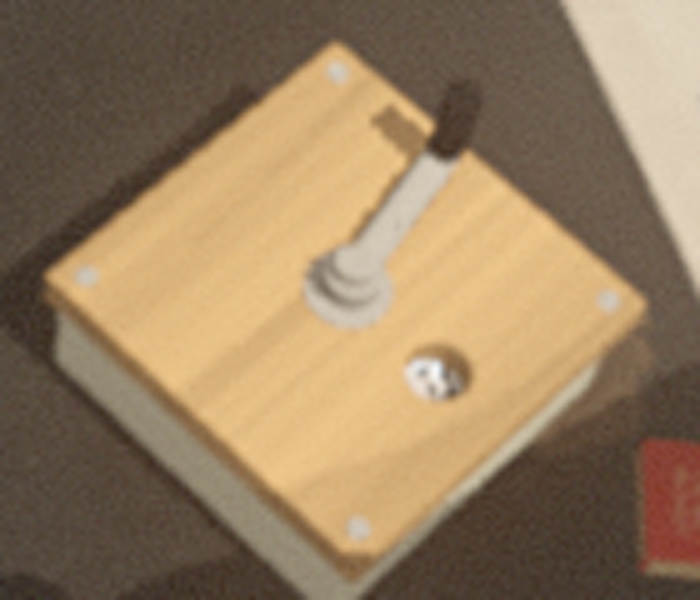

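View pics/t_can.png

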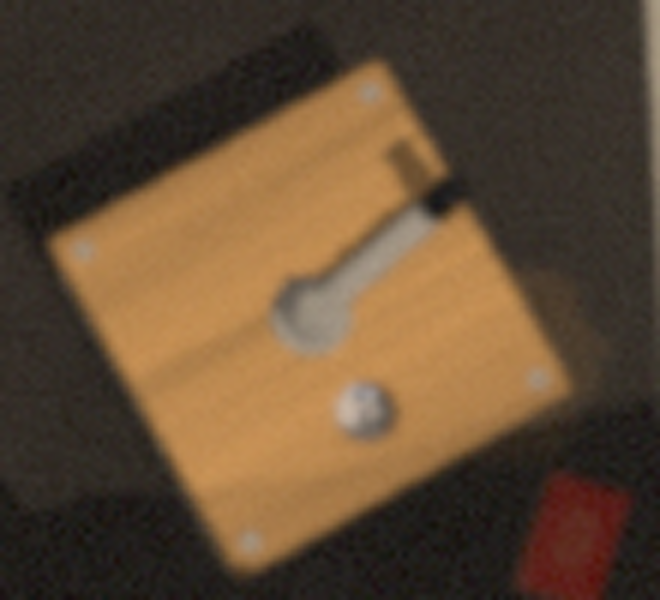

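View pics/s_cork.png

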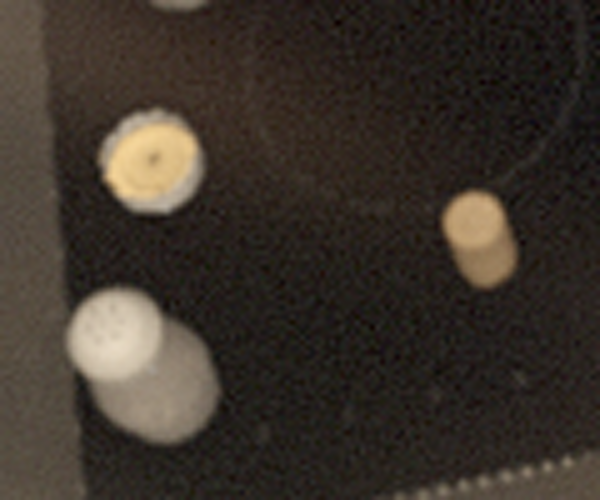

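View pics/t_cork.png

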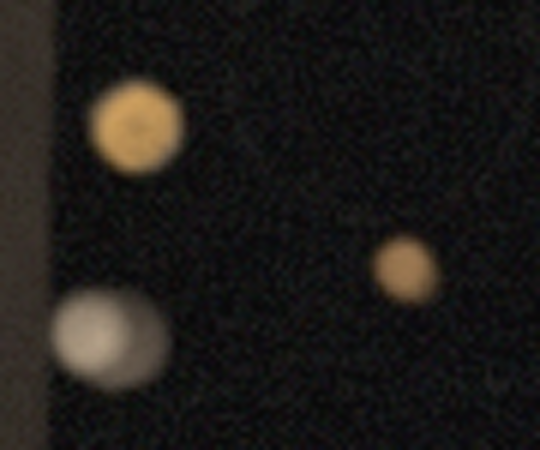

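```bash
python3 - <<'E'
from h import *
import pickle
s,t=pickle.load(open("c0.pkl","rb"))
S=lambda x,y,o=(350,190):((x+.5)/5-.5+o[0],(y+.5)/5-.5+o[1])
T=lambda x,y,o=(330,220):((x+.5)/6-.5+o[0],(y+.5)/6-.5+o[1])
for nm,c,f,scr,win,post,cork in (("side",s,S,[(337,71),(86,276),(358,527),(608,300)],(438,373),(464,90),S(475,221,(150,260))),("top",t,T,[(370,92),(84,249),(250,541),(538,377)],(364,409),(452,192),T(403,267,(180,240)))):
    p=unproj(c,[f(*q) for q in scr],.076); ctr=p.mean(0); w=unproj(c,f(*win),.076)[0]
    d=p[0]-p[2]; e=p[1]-p[3]
    # lid angle from sides
    sides=[p[(i+1)%4]-p[i] for i in range(4)]
    print(nm,"ctr",ctr.round(4),"win",w.round(4),"r",np.linalg.norm(w-ctr),"wdir",np.degrees(np.arctan2(*(w-ctr)[[1,0]])))
    print(" side ang",[round(float(np.degrees(np.arctan2(q[1],q[0]))),1) for q in sides],[round(float(np.linalg.norm(q)),4) for q in sides])
    po=unproj(c,f(*post),.128)[0]; print(" post",po.round(4),np.linalg.norm((po-ctr)[:2]),np.degrees(np.arctan2(*(po-ctr)[[1,0]])))
    print(" cork",unproj(c,cork,.045)[0].round(4))
E
```

```text
side ctr [ 0.5278 -0.1506  0.076 ] win [ 0.4832 -0.1722  0.076 ] r 0.04956671070858687 wdir -154.1137917378621
 side ang [118.1, -151.9, -62.1, 27.8] [0.1463, 0.1458, 0.1457, 0.1464]
 post [ 0.5746 -0.2065  0.128 ] 0.07290276455630487 -50.092643801524225
 cork [0.5052 0.2059 0.045 ]
top ctr [ 0.53   -0.1514  0.076 ] win [ 0.4876 -0.173   0.076 ] r 0.047658342556345074 wdir -153.036436032986
 side ang [117.9, -152.1, -61.9, 28.1] [0.1459, 0.1464, 0.1464, 0.1457]
 post [ 0.5739 -0.207   0.128 ] 0.07087472000035475 -51.75733344927424
 cork [0.5075 0.2059 0.045 ]
```

```bash
cat >> h.py <<'E'
def go(tgt,xdir=None):
    """delta in tool axes (mm) from the measured pose to tgt, and wz (deg)"""
    from bench import r
    s=r.state(); Rm=R.from_quat(s["tool_rot"]).as_matrix()
    d=Rm.T@(np.array(tgt)-s["eef_pos"])*1000
    ang=np.degrees(np.arctan2(Rm[1,0],Rm[0,0]))
    print("t=%.2f"%s["clock"],"pos",s["eef_pos"].round(4),"xdir %.2f"%ang,"tilt",Rm[:,2].round(4),"F",s["contact_force"].round(1),"gap %.3f"%s["finger_gap"])
    print("delta tool mm",d.round(1), "" if xdir is None else "wz %.2f"%(ang-xdir))
E
python3 - <<'E'
from h import *
import pickle
s,t=pickle.load(open("c0.pkl","rb"))
print("salt",unproj(t,(197,297),.09)[0],unproj(s,(174,327),.09)[0])
print("tea",unproj(t,(203,261),.015)[0], "kettle left/right/bottom top-cam",unproj(t,[(300,180),(355,180),(328,195)],.1))
print("crock",unproj(s,[(417,163),(392,130)],.0),unproj(t,[(408,188)],.1))
for a in ((.40,-.42,.22),(.51,0,.22),(.5063,.2059,.12)): go(a,28)
E
```

```text
salt [0.47019159 0.33098563 0.09      ] [0.46997148 0.33469582 0.09      ]
tea [0.57694097 0.33034472 0.015     ] kettle left/right/bottom top-cam [[ 0.77723833  0.05864986  0.1       ]
 [ 0.77473574 -0.08791103  0.1       ]
 [ 0.73448071 -0.01491044  0.1       ]]
crock [[ 0.78520576 -0.2488572   0.        ]
 [ 0.90009083 -0.22342875  0.        ]] [[ 0.75056277 -0.22874376  0.1       ]]
t=0.20 pos [ 0.1875 -0.6221  0.222 ] xdir 16.78 tilt [-3.e-04  9.e-04 -1.e+00] F [ 0.9 -0.6  0.1] gap 1.000
delta tool mm [ 261.8 -132.1    2.1] wz -11.22
t=0.20 pos [ 0.1875 -0.6221  0.222 ] xdir 16.78 tilt [-3.e-04  9.e-04 -1.e+00] F [ 0.9 -0.6  0.1] gap 1.000
delta tool mm [ 488.3 -502.5    2.5] wz -11.22
t=0.20 pos [ 0.1875 -0.6221  0.222 ] xdir 16.78 tilt [-3.e-04  9.e-04 -1.e+00] F [ 0.9 -0.6  0.1] gap 1.000
delta tool mm [ 544.2 -700.6  102.7] wz -11.22
```

play_rows:
  commands:
    - [33,-16,0,0,0,0,1]
    - [33,-16,0,0,0,0,1]
    - [33,-16,0,0,0,0,1]
    - [33,-17,0,0,0,0,1]
    - [33,-17,0,0,0,0,1]
    - [33,-17,0,0,0,0,1]
    - [33,-17,0,0,0,0,1]
    - [32,-17,0,0,0,0,1]
    - [0,0,0,0,0,-5.6,1]
    - [0,0,0,0,0,-5.6,1]

```text
clock: 1.03
eef_pos: [0.4034, -0.4165, 0.2225]
tool_rot: [0.969, 0.246, 0.0, -0.0]
contact_force: [-1.2, -1.1, -0.5]
finger_gap: 0.997
```

```bash
python3 - <<'E'
from h import *
for a in ((.50,-.02,.20),(.5063,.2059,.10)): go(a,28)
E
```

```text
t=1.03 pos [ 0.4034 -0.4165  0.2225] xdir 28.51 tilt [ 4.e-04  6.e-04 -1.e+00] F [-1.2 -1.1 -0.5] gap 0.997
delta tool mm [ 274.1 -302.3   22.8] wz 0.51
t=1.03 pos [ 0.4034 -0.4165  0.2225] xdir 28.51 tilt [ 4.e-04  6.e-04 -1.e+00] F [-1.2 -1.1 -0.5] gap 0.997
delta tool mm [ 387.4 -497.8  123. ] wz 0.51
```

play_rows:
  commands:
    - [25,-27,2,0,0,0,1]
    - [25,-28,2,0,0,0,1]
    - [25,-27,2,0,0,0,1]
    - [25,-28,2,0,0,0,1]
    - [25,-27,2,0,0,0,1]
    - [25,-28,2,0,0,0,1]
    - [25,-27,2,0,0,0,1]
    - [25,-28,2,0,0,0,1]
    - [25,-27,2,0,0,0,1]
    - [25,-28,2,0,0,0,1]
    - [24,-27,2,0,0,0,1]
    - [14,-24,11,0,0,0,1]
    - [14,-25,11,0,0,0,1]
    - [14,-24,11,0,0,0,1]
    - [14,-25,11,0,0,0,1]
    - [14,-24,11,0,0,0,0.7]
    - [14,-25,11,0,0,0,0.4]
    - [14,-24,11,0,0,0,0.3]
    - [14,-24,11,0,0,0,0.3]
    - [0,0,0,0,0,0,0.3]

```text
clock: 2.7
eef_pos: [0.5066, 0.2067, 0.1108]
tool_rot: [0.97, 0.245, -0.001, -0.002]
contact_force: [-2.1, 0.1, -0.6]
finger_gap: 0.715
```

```bash
python3 - <<'E'
from h import *
go((.5063,.2059,.029),28)
s,t=both()
crop(s,"s1.png",170,230,150,120,5)
crop(t,"t1.png",190,230,120,100,6)
go((.5063,.2059,.029),28)
from bench import r
e=r.state()["eef_pos"]; print("TCP projects",proj(s,e),proj(t,e))
E
```

```text
t=2.70 pos [0.5066 0.2067 0.1108] xdir 28.34 tilt [-0.0027  0.0026 -1.    ] F [-2.1  0.1 -0.6] gap 0.715
delta tool mm [-0.5  0.8 81.8] wz 0.34
t=2.80 pos [0.508  0.2019 0.112 ] xdir 28.12 tilt [-1.5e-03  1.0e-04 -1.0e+00] F [ 0.3 -0.8 -0.1] gap 0.676
delta tool mm [ 0.5 -4.3 83. ] wz 0.12
TCP projects [[241.23527441 287.37843326]] [[245.53076769 280.76050016]]
```

View pics/s1.png

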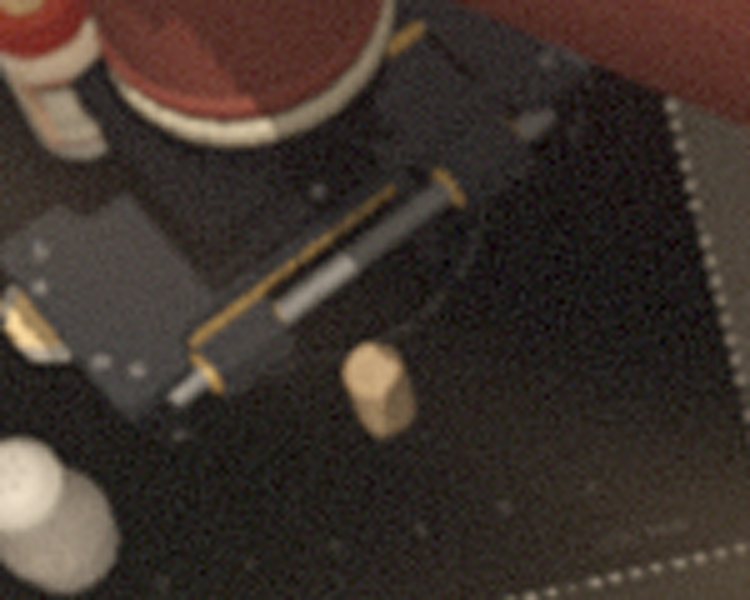

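View pics/t1.png

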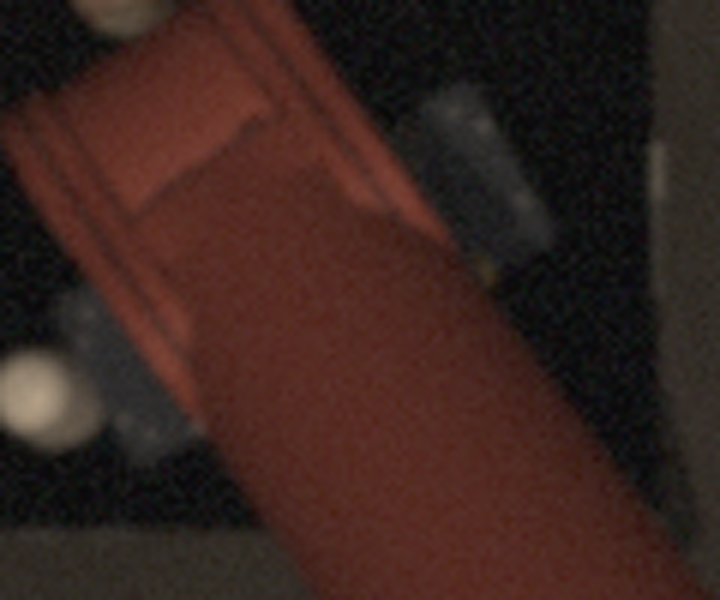

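The side view shows the gripper body above the cork, with the cork at crop (380,390) standing clear of the fingers. The top view is blocked by the arm. I'll shift −4 mm in y and go down.

play_rows:
  commands:
    - [0,-4,10,0,0,0,0.3]
    - [0,0,15,0,0,0,0.3]
    - [0,0,15,0,0,0,0.3]
    - [0,0,15,0,0,0,0.3]
    - [0,0,12,0,0,0,0.3]
    - [0,0,8,0,0,0,0.3]
    - [0,0,4,0,0,0,0.3]
    - [0,0,0,0,0,0,0.3]
    - [0,0,0,0,0,0,0.3]

```text
clock: 3.55
eef_pos: [0.5072, 0.2045, 0.0339]
tool_rot: [0.97, 0.242, 0.0, -0.0]
contact_force: [-0.6, 0.2, 0.1]
finger_gap: 0.652
```

```bash
python3 - <<'E'
from h import *
s,t=both()
go((.5063,.2059,.029),28)
crop(s,"s2.png",190,250,120,100,6)
from bench import r
e=r.state()["eef_pos"]; print("TCP projects",proj(s,e))
E
```

```text
t=3.65 pos [0.5075 0.2047 0.0343] xdir 27.97 tilt [ 1.2e-03  4.0e-04 -1.0e+00] F [-0.8  0.4 -0.6] gap 0.651
delta tool mm [-0.5 -1.6  5.3] wz -0.03
TCP projects [[245.79218741 304.76957311]]
```

View pics/s2.png

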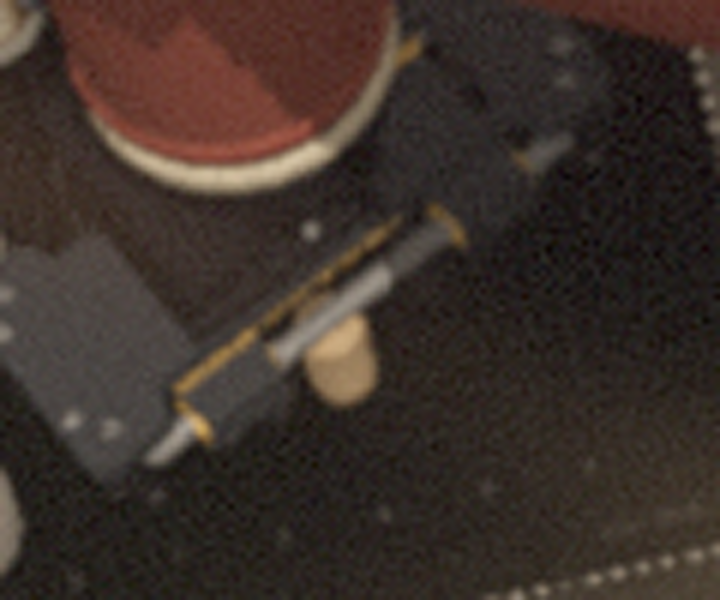

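The cork shows between the fingers, at crop (340,360). I'll make a small correction and close.

play_rows:
  commands:
    - [0,-1.5,5,0,0,0,0.3]
    - [0,0,0,0,0,0,0.3]
    - [0,0,0,0,0,0,-0.3]
    - [0,0,0,0,0,0,-0.6]
    - [0,0,0,0,0,0,-0.6]
    - [0,0,0,0,0,0,-0.6]
    - [0,0,0,0,0,0,-0.6]
    - [0,0,0,0,0,0,-0.6]
    - [0,0,0,0,0,0,-0.6]

```text
clock: 4.4
eef_pos: [0.5062, 0.2058, 0.0286]
tool_rot: [0.97, 0.242, 0.0, -0.0]
contact_force: [-0.4, -0.5, -0.6]
finger_gap: 0.262
```

```bash
python3 - <<'E'
from h import *
go((.5063-.0199,.2059-.3794,.14),28)
E
```

```text
t=4.40 pos [0.5062 0.2058 0.0286] xdir 27.97 tilt [ 0.e+00  1.e-04 -1.e+00] F [-0.4 -0.5 -0.6] gap 0.262
delta tool mm [-195.4  325.7 -111.4] wz -0.03
```

play_rows:
  commands:
    - [0,0,0,0,0,0,-1]
    - [0,0,-4,0,0,0,-1]
    - [0,0,-12,0,0,0,-1]
    - [0,0,-20,0,0,0,-1]
    - [0,0,-25,0,0,0,-1]
    - [0,0,-25,0,0,0,-1]
    - [0,0,-20,0,0,0,-1]
    - [0,0,-6,0,0,0,-1]
    - [0,0,0,0,0,0,-1]

```text
clock: 5.15
eef_pos: [0.5073, 0.2064, 0.1431]
tool_rot: [0.97, 0.242, 0.002, 0.0]
contact_force: [0.4, -1.1, -0.6]
finger_gap: 0.261
```

```bash
python3 - <<'E'
from h import *
s,t=both()
go((.5063-.0199,.2059-.3794,.14),28)
crop(s,"s3.png",190,240,120,100,6)
E
```

```text
t=5.25 pos [0.506  0.2055 0.1403] xdir 27.97 tilt [-1.e-04 -3.e-04 -1.e+00] F [ 0.9  0.  -0.4] gap 0.260
delta tool mm [-195.   325.6    0.4] wz -0.03
```

View pics/s3.png

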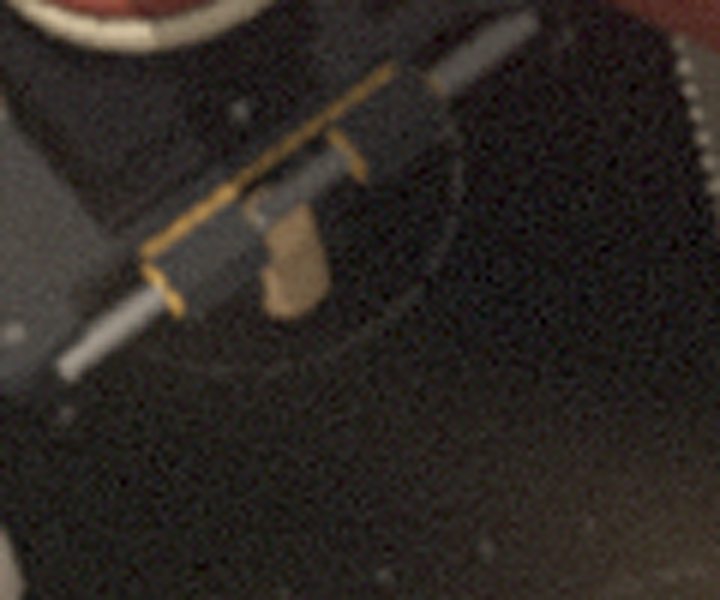

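The cork is held upright, with its lower end at crop (297,300). Now to carry it over the window.

play_rows:
  commands:
    - [-6,10,0,0,0,0,-1]
    - [-12,20,0,0,0,0,-1]
    - [-15,25,0,0,0,0,-1]
    - [-18,30,0,0,0,0,-1]
    - [-18,30,0,0,0,0,-1]
    - [-18,30,0,0,0,0,-1]
    - [-18,30,0,0,0,0,-1]
    - [-18,30,0,0,0,0,-1]
    - [-18,30,0,0,0,0,-1]
    - [-18,30,0,0,0,0,-1]
    - [-15,25,0,0,0,0,-1]
    - [-12,20,0,0,0,0,-1]
    - [-9,16,0,0,0,0,-1]
    - [0,0,0,0,0,0,-1]
    - [0,0,0,0,0,0,-1]

```text
clock: 6.5
eef_pos: [0.4855, -0.1748, 0.1393]
tool_rot: [0.971, 0.24, -0.001, -0.001]
contact_force: [0.3, 1.7, -0.2]
finger_gap: 0.258
```

```bash
python3 - <<'E'
from h import *
s,t=both()
go((.5063-.0199,.2059-.3794,.105),28)
crop(s,"s4.png",370,190,120,100,6)
crop(t,"t4.png",330,220,120,100,6)
E
```

```text
t=6.60 pos [ 0.4863 -0.1728  0.1398] xdir 28.01 tilt [-0.0013  0.001  -1.    ] F [-0.2  0.5 -0.6] gap 0.262
delta tool mm [-0.2  0.7 34.8] wz 0.01
```

View pics/s4.png

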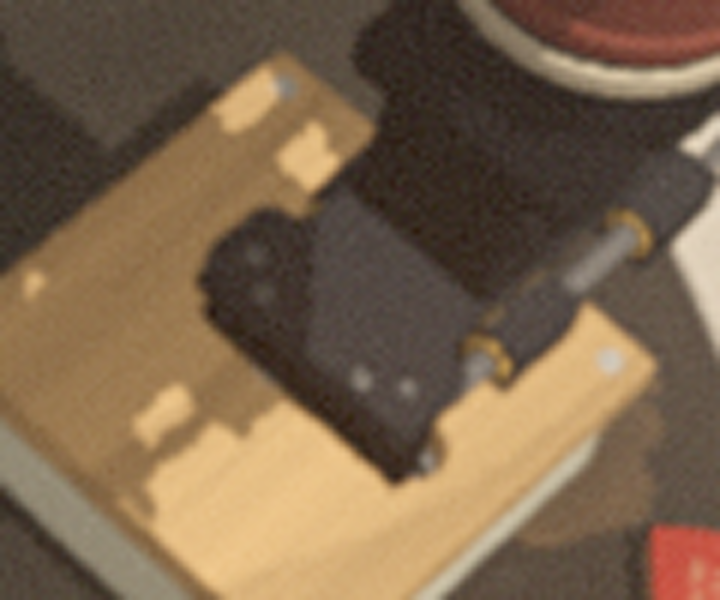

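View pics/t4.png

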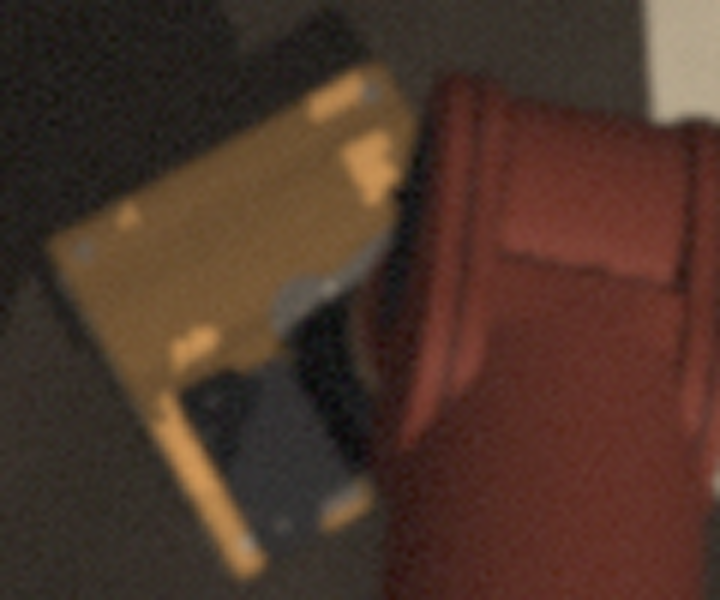

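The gripper hides the cork in both views, so I'll lower it by feel. First to just above the lid.

play_rows:
  commands:
    - [0,0.5,8,0,0,0,-1]
    - [0,0,14,0,0,0,-1]
    - [0,0,10,0,0,0,-1]
    - [0,0,3,0,0,0,-1]
    - [0,0,0,0,0,0,-1]
    - [0,0,0,0,0,0,-1]

```text
clock: 7.1
eef_pos: [0.4872, -0.1736, 0.1055]
tool_rot: [0.97, 0.242, -0.0, -0.0]
contact_force: [-0.1, 0.7, -0.6]
finger_gap: 0.258
```

```bash
python3 - <<'E'
from h import *
s,t=both()
go((.4864,-.1735,.083),28)
crop(s,"s5.png",370,190,120,100,6)
E
```

```text
t=7.20 pos [ 0.4876 -0.174   0.1061] xdir 27.99 tilt [ 8.e-04 -2.e-04 -1.e+00] F [-0.4 -0.2 -0.5] gap 0.265
delta tool mm [-0.8 -1.  23.1] wz -0.01
```

View pics/s5.png

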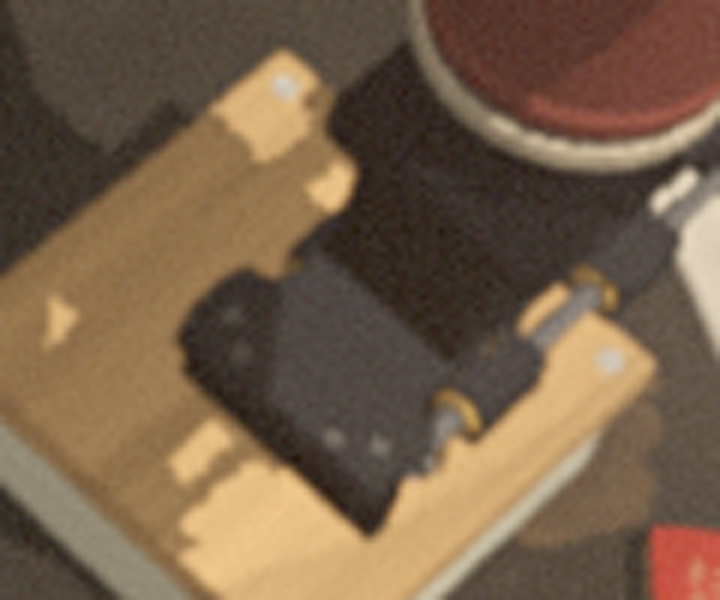

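play_rows:
  commands:
    - [-0.6,-0.5,3,0,0,0,-1]
    - [0,0,2,0,0,0,-1]
    - [0,0,1.5,0,0,0,-1]
    - [0,0,1.5,0,0,0,-1]
    - [0,0,1,0,0,0,-1]
    - [0,0,0,0,0,0,-1]

```text
clock: 7.7
eef_pos: [0.4862, -0.1738, 0.0963]
tool_rot: [0.97, 0.242, -0.0, -0.0]
contact_force: [-0.1, -0.2, -0.8]
finger_gap: 0.257
```

```bash
python3 - <<'E'
from h import *
go((.4864,-.1735,.083),28)
E
```

```text
t=7.70 pos [ 0.4862 -0.1738  0.0963] xdir 27.98 tilt [-4.e-04  2.e-04 -1.e+00] F [-0.1 -0.2 -0.8] gap 0.257
delta tool mm [ 0.3 -0.2 13.3] wz -0.02
```

No force with the cork's bottom 3 mm below the lid top, so it's in the window. I'll continue down.

play_rows:
  commands:
    - [0,0,3,0,0,0,-1]
    - [0,0,3,0,0,0,-1]
    - [0,0,3,0,0,0,-1]
    - [0,0,2,0,0,0,-1]
    - [0,0,1,0,0,0,-1]
    - [0,0,0,0,0,0,-1]

```text
clock: 8.2
eef_pos: [0.4862, -0.1738, 0.0842]
tool_rot: [0.97, 0.242, -0.0, -0.0]
contact_force: [-1.4, 0.1, -0.9]
finger_gap: 0.262
```

```bash
python3 - <<'E'
from h import *
go((.4864,-.1735,.083),28)
E
```

```text
t=8.20 pos [ 0.4862 -0.1738  0.0842] xdir 27.98 tilt [-4.e-04  3.e-04 -1.e+00] F [-1.4  0.1 -0.9] gap 0.262
delta tool mm [ 0.3 -0.2  1.2] wz -0.02
```

Bottom about 3.5 mm above the disc and still no force. I'll release gently and lift.

play_rows:
  commands:
    - [0,0,1,0,0,0,-1]
    - [0,0,0,0,0,0,-0.3]
    - [0,0,0,0,0,0,-0.1]
    - [0,0,0,0,0,0,0]
    - [0,0,0,0,0,0,0]
    - [0,0,0,0,0,0,0]
    - [0,0,-4,0,0,0,0]
    - [0,0,-15,0,0,0,0]
    - [0,0,-25,0,0,0,0]
    - [0,0,-25,0,0,0,0]
    - [0,0,0,0,0,0,0]

```text
clock: 9.12
eef_pos: [0.489, -0.1745, 0.1576]
tool_rot: [0.97, 0.242, 0.003, 0.002]
contact_force: [1.1, 0.4, 0.8]
finger_gap: 0.503
```

```bash
python3 - <<'E'
from h import *
import numpy as np
c=np.array([.529,-.151])
a=np.radians(-51); p=c+.072*np.array([np.cos(a),np.sin(a)]); print("post",p)
go((.4864,-.1735,.15),28)
go((*p,.165),-51)
s,t=both(); crop(s,"s6.png",370,190,120,100,6)
E
```

```text
post [ 0.57431107 -0.20695451]
t=9.12 pos [ 0.489  -0.1745  0.1576] xdir 27.98 tilt [ 0.0066 -0.0025 -1.    ] F [1.1 0.4 0.8] gap 0.503
delta tool mm [-1.9 -2.1  7.6] wz -0.02
t=9.12 pos [ 0.489  -0.1745  0.1576] xdir 27.98 tilt [ 0.0066 -0.0025 -1.    ] F [1.1 0.4 0.8] gap 0.503
delta tool mm [60.1 68.8 -6.7] wz 78.98
```

View pics/s6.png

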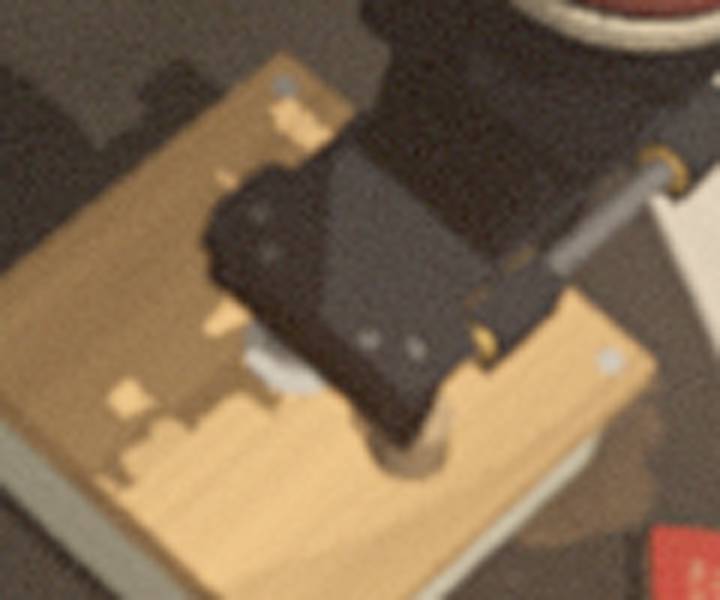

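The cork stands upright in the window, at crop (410,440), with its lower part in the hole. Next is the lever, so I'll check the wrist range.

```bash
python3 - <<'E'
from bench import r
print(r.state()["joint_pos"].round(3))
E
```

```text
[ 0.623  0.138 -0.394  1.859  0.058  1.153 -0.874]
```

play_rows:
  commands:
    - [15,17,-2,0,0,0,-0.2]
    - [15,17,-2,0,0,0,-0.4]
    - [15,17,-2,0,0,0,-0.4]
    - [15,17,-2,0,0,0,-0.4]
    - [0,0,0,0,0,6.6,-0.4]
    - [0,0,0,0,0,6.6,-0.4]
    - [0,0,0,0,0,6.6,-0.4]
    - [0,0,0,0,0,6.6,-0.4]
    - [0,0,0,0,0,6.6,-0.4]
    - [0,0,0,0,0,6.6,-0.4]
    - [0,0,0,0,0,6.6,-0.4]
    - [0,0,0,0,0,6.6,-0.4]
    - [0,0,0,0,0,6.6,-0.4]
    - [0,0,0,0,0,6.6,-0.4]
    - [0,0,0,0,0,6.6,-0.4]
    - [0,0,0,0,0,6.6,-0.4]
    - [0,0,0,0,0,0,-0.4]

```text
clock: 10.63
eef_pos: [0.5706, -0.2056, 0.1593]
tool_rot: [0.901, -0.435, -0.001, 0.0]
contact_force: [0.7, -1.5, 0.7]
finger_gap: 0.297
```

```bash
python3 - <<'E'
from h import *
from bench import r
s,t=both(); 
go((.5743,-.207,.1),-51); print(r.state()["joint_pos"].round(3))
crop(s,"s7.png",350,170,140,120,5);crop(t,"t7.png",330,200,120,100,6)
w=[.4865,-.1735]
ring=lambda z:[[w[0]+.012*np.cos(a),w[1]+.012*np.sin(a),z] for a in np.linspace(0,6.28,12)]
for z in (.097,.083): print(z,((proj(s,[*w,z])+.5-[350,170])*5-.5).round(0))
E
```

```text
t=10.73 pos [ 0.5708 -0.2055  0.1596] xdir -50.99 tilt [-1.4e-03  4.0e-04 -1.0e+00] F [-0.2 -0.6  0.3] gap 0.300
delta tool mm [ 3.4 -1.8 59.6] wz 0.01
[ 0.428  0.296 -0.189  1.647  0.059  1.206 -2.234]
0.097 [[449. 439.]]
0.083 [[442. 457.]]
```

View pics/s7.png

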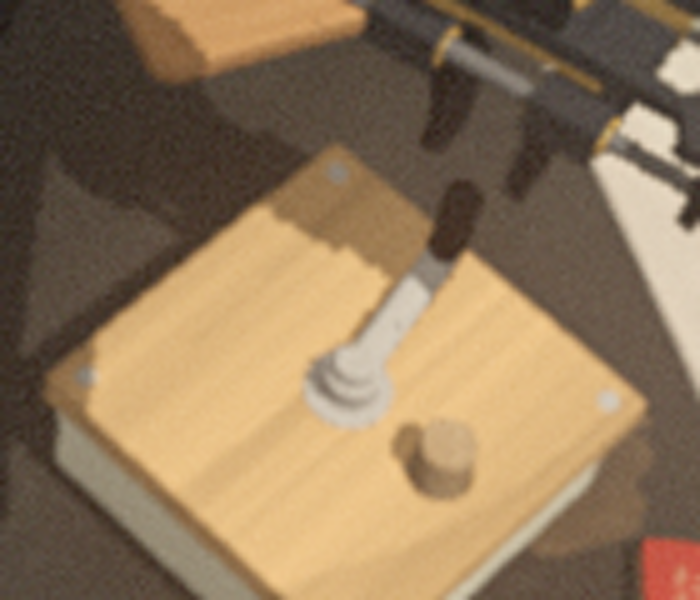

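View pics/t7.png

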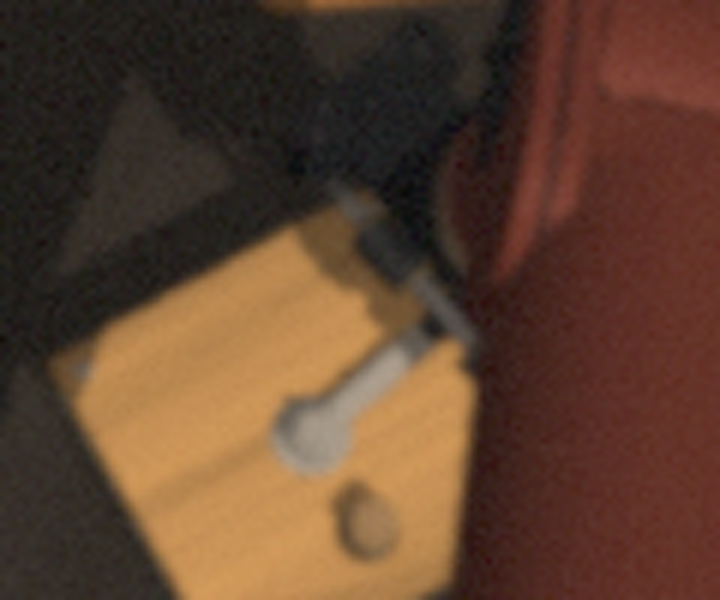

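The side view shows the cork upright on the closed disc. Its top is at crop (447,443), against (449,439) predicted for 21 mm above the lid. The open fingertips, at (440,140) and (520,190), straddle the post at (460,190). Going down around the post.

play_rows:
  commands:
    - [3.4,-1.8,4,0,0,0,-0.4]
    - [0,0,10,0,0,0,-0.4]
    - [0,0,10,0,0,0,-0.4]
    - [0,0,10,0,0,0,-0.4]
    - [0,0,10,0,0,0,-0.4]
    - [0,0,8,0,0,0,-0.4]
    - [0,0,4,0,0,0,-0.4]
    - [0,0,0,0,0,0,-0.4]

```text
clock: 11.4
eef_pos: [0.5741, -0.2071, 0.1031]
tool_rot: [0.902, -0.432, -0.001, 0.0]
contact_force: [0.3, 0.4, -0.1]
finger_gap: 0.3
```

```bash
python3 - <<'E'
from h import *
s,t=both(); 
go((.5743,-.207,.102),-51)
crop(s,"s8.png",350,170,140,120,5)
E
```

```text
t=11.50 pos [ 0.5749 -0.2073  0.1047] xdir -51.22 tilt [ 1.e-04  1.e-04 -1.e+00] F [ 0.5 -0.1  0.4] gap 0.300
delta tool mm [-0.6  0.3  2.7] wz -0.22
```

View pics/s8.png

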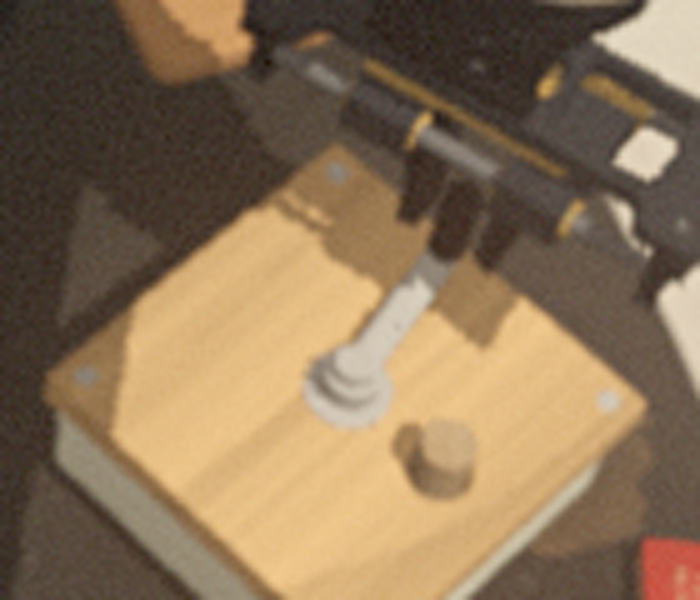

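The fingers straddle the post centrally, with about 5 mm of slack each side. I'll push it anticlockwise along the arc: 48° first, then look.

play_rows:
  commands:
    - [-0.1,-3.77,1,0,0,-3,-0.4]
    - [-0.1,-3.77,0,0,0,-3,-0.4]
    - [-0.1,-3.77,0,0,0,-3,-0.4]
    - [-0.1,-3.77,0,0,0,-3,-0.4]
    - [-0.1,-3.77,0,0,0,-3,-0.4]
    - [-0.1,-3.77,0,0,0,-3,-0.4]
    - [-0.1,-3.77,0,0,0,-3,-0.4]
    - [-0.1,-3.77,0,0,0,-3,-0.4]
    - [-0.1,-3.77,0,0,0,-3,-0.4]
    - [-0.1,-3.77,0,0,0,-3,-0.4]
    - [-0.1,-3.77,0,0,0,-3,-0.4]
    - [-0.1,-3.77,0,0,0,-3,-0.4]
    - [-0.1,-3.77,0,0,0,-3,-0.4]
    - [-0.1,-3.77,0,0,0,-3,-0.4]
    - [-0.1,-3.77,0,0,0,-3,-0.4]
    - [-0.1,-3.77,0,0,0,-3,-0.4]

```text
clock: 12.83
eef_pos: [0.6019, -0.1566, 0.1043]
tool_rot: [1.0, -0.027, 0.001, 0.001]
contact_force: [1.0, -2.7, -1.9]
finger_gap: 0.297
```

```bash
cat >> h.py <<'E'
def look(n):
    from bench import r,vision
    s=vision.camera("side"); st=r.state(); p=st["eef_pos"]; d=p[:2]-[.529,-.151]
    Rm=R.from_quat(st["tool_rot"]).as_matrix()
    print("t=%.2f tcp r %.1f ang %.1f z %.1f xdir %.1f F"%(st["clock"],np.hypot(*d)*1e3,np.degrees(np.arctan2(d[1],d[0])),p[2]*1e3,np.degrees(np.arctan2(Rm[1,0],Rm[0,0]))),st["contact_force"].round(1))
    crop(s,n,350,170,140,120,5)
E
python3 -c "from h import *; look('s9.png')"
```

```text
t=12.88 tcp r 73.2 ang -3.5 z 104.3 xdir -2.9 F [ 1.9 -1.8 -2. ]
```

View pics/s9.png

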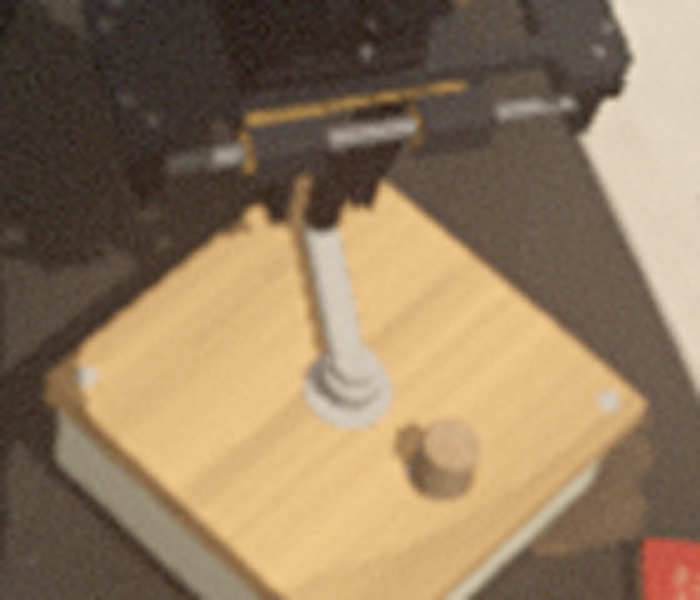

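Lever now at about −7.5°, and the cork is still up, with its top at (447,443). I'll go on in small steps, watching the cork for a drop.

play_rows:
  commands:
    - [0,-2.51,0,0,0,-2,-0.4]
    - [0,-2.51,0,0,0,-2,-0.4]
    - [0,-2.51,0,0,0,-2,-0.4]
    - [0,0,0,0,0,0,-0.4]

```text
clock: 13.22
eef_pos: [0.6022, -0.1482, 0.1042]
tool_rot: [1.0, 0.024, 0.001, 0.0]
contact_force: [2.0, -2.0, -0.7]
finger_gap: 0.304
```

```bash
cat >> h.py <<'E'
def chk(n):
    look(n); a=cv2.imread("pics/s9.png").astype(float); b=cv2.imread("pics/"+n).astype(float)
    d=np.abs(cv2.GaussianBlur(a,(0,0),3)-cv2.GaussianBlur(b,(0,0),3))[415:505,405:485]
    print("cork diff mean %.1f max %.1f"%(d.mean(),d.max()))
E
python3 -c "from h import *; chk('s10.png')"
```

```text
t=13.27 tcp r 73.4 ang 2.2 z 104.2 xdir 2.7 F [ 1.6 -1.6  0.3]
cork diff mean 0.8 max 3.8
```

play_rows:
  commands:
    - [0,-2.51,0,0,0,-2,-0.4]
    - [0,0,0,0,0,0,-0.4]

```text
clock: 13.43
eef_pos: [0.6021, -0.1456, 0.1042]
tool_rot: [0.999, 0.041, 0.001, 0.0]
contact_force: [1.4, -3.0, 1.1]
finger_gap: 0.301
```

```bash
python3 -c "from h import *; chk('s11.png')"
```

```text
t=13.48 tcp r 73.4 ang 4.2 z 104.2 xdir 4.7 F [ 2.3 -2.2  1.1]
cork diff mean 0.8 max 4.5
```

play_rows:
  commands:
    - [0,-2.51,0,0,0,-2,-0.4]
    - [0,0,0,0,0,0,-0.4]

```text
clock: 13.65
eef_pos: [0.602, -0.1428, 0.1041]
tool_rot: [0.998, 0.059, 0.001, 0.0]
contact_force: [2.1, -2.8, 1.2]
finger_gap: 0.299
```

```bash
python3 -c "from h import *; chk('s12.png')"
```

```text
t=13.70 tcp r 73.4 ang 6.4 z 104.1 xdir 6.7 F [ 1.2 -2.7  2. ]
cork diff mean 0.8 max 5.5
```

play_rows:
  commands:
    - [0,-2.51,0,0,0,-2,-0.4]
    - [0,0,0,0,0,0,-0.4]

```text
clock: 13.87
eef_pos: [0.6015, -0.1402, 0.104]
tool_rot: [0.997, 0.076, 0.0, 0.0]
contact_force: [2.6, -3.5, 1.8]
finger_gap: 0.299
```

```bash
python3 -c "from h import *; chk('s13.png')"
```

```text
t=13.92 tcp r 73.2 ang 8.5 z 103.9 xdir 8.7 F [ 1.6 -2.6  1.6]
cork diff mean 0.8 max 3.7
```

View pics/s13.png

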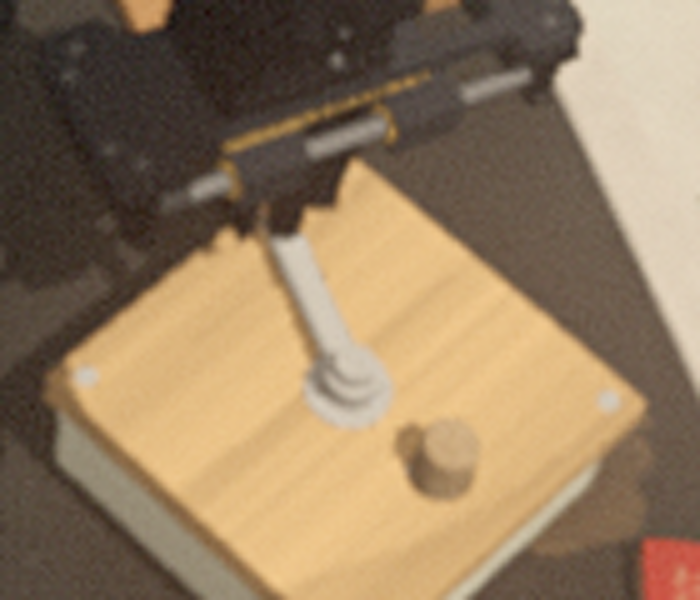

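The cork is still fully up and the push is a steady 3 N or so. Carrying on.

play_rows:
  commands:
    - [0,-2.51,0,0,0,-2,-0.4]
    - [0,0,0,0,0,0,-0.4]

```text
clock: 14.08
eef_pos: [0.6009, -0.1376, 0.1038]
tool_rot: [0.996, 0.094, 0.0, 0.0]
contact_force: [1.4, -1.6, 1.9]
finger_gap: 0.301
```

```bash
python3 -c "from h import *; chk('s14.png')"
```

```text
t=14.13 tcp r 73.1 ang 10.6 z 103.7 xdir 10.7 F [ 2.2 -2.   0.3]
cork diff mean 0.8 max 3.9
```

play_rows:
  commands:
    - [0,-2.51,0,0,0,-2,-0.4]
    - [0,0,0,0,0,0,-0.4]

```text
clock: 14.3
eef_pos: [0.6003, -0.1351, 0.1036]
tool_rot: [0.994, 0.111, 0.0, -0.0]
contact_force: [1.4, -2.5, 1.2]
finger_gap: 0.307
```

```bash
python3 -c "from h import *; chk('s15.png')"
```

```text
t=14.35 tcp r 73.0 ang 12.6 z 103.6 xdir 12.7 F [ 1.1 -1.1  1.6]
cork diff mean 0.8 max 4.0
```

play_rows:
  commands:
    - [0,-2.51,0,0,0,-2,-0.4]
    - [0,0,0,0,0,0,-0.4]

```text
clock: 14.52
eef_pos: [0.5997, -0.1326, 0.1035]
tool_rot: [0.992, 0.128, -0.0, -0.0]
contact_force: [1.1, -2.5, 0.4]
finger_gap: 0.3
```

```bash
python3 -c "from h import *; chk('s16.png')"
```

```text
t=14.57 tcp r 73.0 ang 14.6 z 103.5 xdir 14.7 F [ 0.9 -1.5  1.5]
cork diff mean 0.8 max 4.7
```

play_rows:
  commands:
    - [0,-2.51,0,0,0,-2,-0.4]
    - [0,0,0,0,0,0,-0.4]

```text
clock: 14.73
eef_pos: [0.599, -0.1301, 0.1035]
tool_rot: [0.989, 0.146, -0.0, -0.0]
contact_force: [1.7, -1.7, 1.8]
finger_gap: 0.303
```

```bash
python3 -c "from h import *; chk('s17.png')"
```

```text
t=14.78 tcp r 73.0 ang 16.6 z 103.5 xdir 16.7 F [ 2.3 -1.4  1.4]
cork diff mean 0.8 max 3.4
```

play_rows:
  commands:
    - [0,-2.51,0,0,0,-2,-0.4]
    - [0,0,0,0,0,0,-0.4]

```text
clock: 14.95
eef_pos: [0.5982, -0.1277, 0.1034]
tool_rot: [0.987, 0.163, -0.0, -0.0]
contact_force: [1.2, -2.0, 0.3]
finger_gap: 0.303
```

```bash
python3 -c "from h import *; chk('s18.png')"
```

```text
t=15.00 tcp r 73.1 ang 18.5 z 103.5 xdir 18.7 F [ 1.5 -1.9  1.1]
cork diff mean 0.8 max 4.0
```

View pics/s18.png

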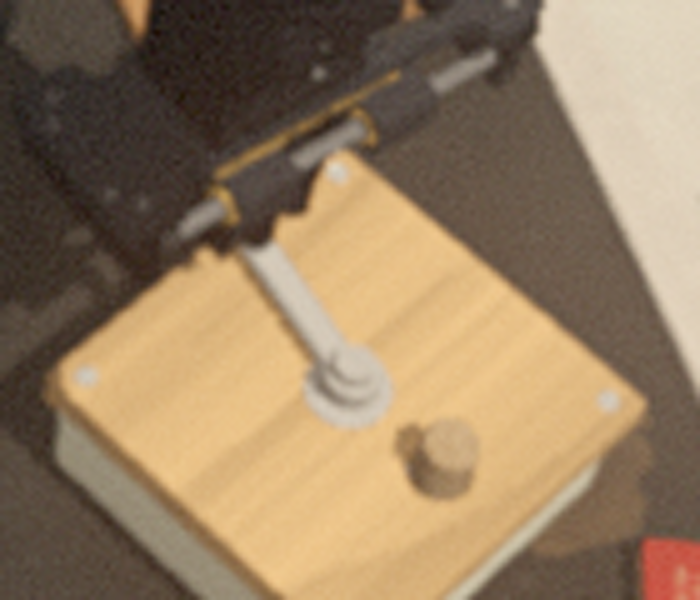

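Cork still up, lever at about 14°. Continuing.

play_rows:
  commands:
    - [0,-2.51,0,0,0,-2,-0.4]
    - [0,0,0,0,0,0,-0.4]

```text
clock: 15.17
eef_pos: [0.5974, -0.1254, 0.1035]
tool_rot: [0.984, 0.18, -0.0, -0.0]
contact_force: [1.4, -2.6, 0.6]
finger_gap: 0.298
```

```bash
python3 -c "from h import *; chk('s19.png')"
```

```text
t=15.22 tcp r 73.1 ang 20.5 z 103.5 xdir 20.7 F [ 1.5 -1.5  0.8]
cork diff mean 0.8 max 4.3
```

play_rows:
  commands:
    - [0,-2.51,0,0,0,-2,-0.4]
    - [0,0,0,0,0,0,-0.4]

```text
clock: 15.38
eef_pos: [0.5965, -0.1231, 0.1035]
tool_rot: [0.98, 0.197, -0.0, -0.0]
contact_force: [1.5, -2.3, 0.5]
finger_gap: 0.3
```

```bash
python3 -c "from h import *; chk('s20.png')"
```

```text
t=15.43 tcp r 73.1 ang 22.4 z 103.5 xdir 22.7 F [ 0.6 -0.7  0.6]
cork diff mean 0.8 max 3.9
```

play_rows:
  commands:
    - [0,-2.51,0,0,0,-2,-0.4]
    - [0,0,0,0,0,0,-0.4]

```text
clock: 15.6
eef_pos: [0.5955, -0.1208, 0.1035]
tool_rot: [0.977, 0.214, -0.0, -0.0]
contact_force: [0.7, -1.8, 0.2]
finger_gap: 0.299
```

```bash
python3 -c "from h import *; chk('s21.png')"
```

```text
t=15.65 tcp r 73.1 ang 24.4 z 103.5 xdir 24.7 F [ 0.7 -1.3  1.1]
cork diff mean 0.8 max 4.2
```

play_rows:
  commands:
    - [0,-2.51,0,0,0,-2,-0.4]
    - [0,0,0,0,0,0,-0.4]

```text
clock: 15.82
eef_pos: [0.5945, -0.1185, 0.1035]
tool_rot: [0.973, 0.231, -0.0, -0.0]
contact_force: [1.7, -1.4, 1.1]
finger_gap: 0.301
```

```bash
python3 -c "from h import *; chk('s22.png')"
```

```text
t=15.87 tcp r 73.1 ang 26.4 z 103.5 xdir 26.7 F [ 1.5 -1.   1.2]
cork diff mean 1.0 max 6.0
```

play_rows:
  commands:
    - [0,-2.51,0,0,0,-2,-0.4]
    - [0,0,0,0,0,0,-0.4]

```text
clock: 16.03
eef_pos: [0.5934, -0.1163, 0.1035]
tool_rot: [0.969, 0.248, -0.0, -0.0]
contact_force: [1.0, -1.7, 0.8]
finger_gap: 0.301
```

```bash
python3 -c "from h import *; chk('s23.png')"
```

```text
t=16.08 tcp r 73.2 ang 28.3 z 103.5 xdir 28.7 F [ 0.9 -1.3  0.6]
cork diff mean 0.9 max 5.1
```

View pics/s23.png

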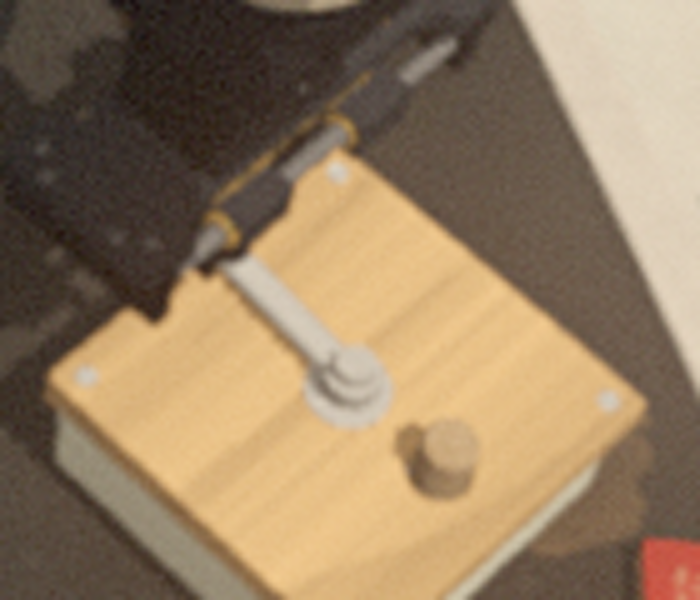

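Cork still up, lever at about 24°. Continuing.

play_rows:
  commands:
    - [0,-2.51,0,0,0,-2,-0.4]
    - [0,0,0,0,0,0,-0.4]

```text
clock: 16.25
eef_pos: [0.5922, -0.114, 0.1035]
tool_rot: [0.964, 0.265, -0.0, -0.0]
contact_force: [0.7, -1.3, 0.5]
finger_gap: 0.3
```

```bash
python3 -c "from h import *; chk('s24.png')"
```

```text
t=16.30 tcp r 73.2 ang 30.3 z 103.5 xdir 30.7 F [ 0.5 -1.1  0.5]
cork diff mean 1.3 max 12.3
```

play_rows:
  commands:
    - [0,-2.51,0,0,0,-2,-0.4]
    - [0,0,0,0,0,0,-0.4]

```text
clock: 16.47
eef_pos: [0.5909, -0.1119, 0.1035]
tool_rot: [0.959, 0.282, -0.0, -0.0]
contact_force: [0.7, -1.1, 0.6]
finger_gap: 0.3
```

```bash
python3 -c "from h import *; chk('s25.png')"
```

```text
t=16.52 tcp r 73.2 ang 32.3 z 103.5 xdir 32.7 F [ 0.9 -2.3 -0.6]
cork diff mean 9.1 max 71.4
```

View pics/s25.png

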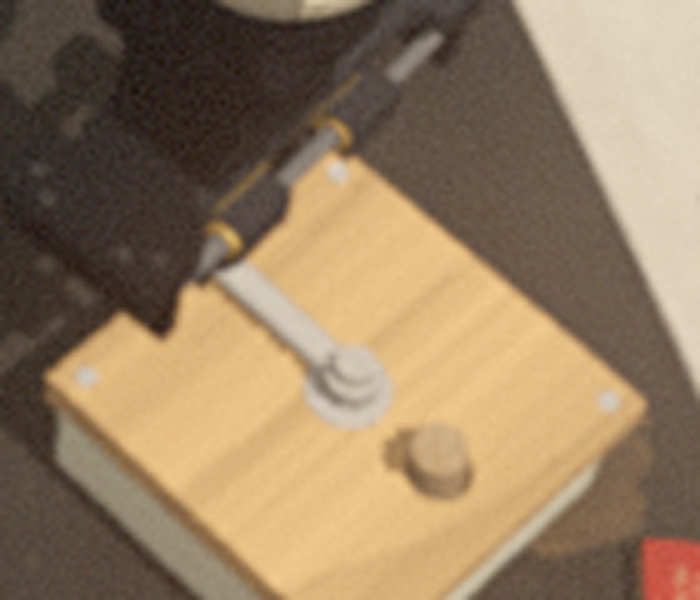

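The cork has begun to drop: its top is at (438,448), and seated it should be near (440,461). I'll hold still and look again.

play_rows:
  commands:
    - [0,0,0,0,0,0,-0.4]
    - [0,0,0,0,0,0,-0.4]
    - [0,0,0,0,0,0,-0.4]

```text
clock: 16.77
eef_pos: [0.5909, -0.1119, 0.1035]
tool_rot: [0.959, 0.282, -0.0, -0.0]
contact_force: [0.8, -1.0, 0.5]
finger_gap: 0.301
```

```bash
python3 -c "from h import *; chk('s26.png')"
```

```text
t=16.82 tcp r 73.2 ang 32.2 z 103.5 xdir 32.7 F [ 0.7 -1.1 -0.5]
cork diff mean 8.9 max 70.7
```

View pics/s26.png

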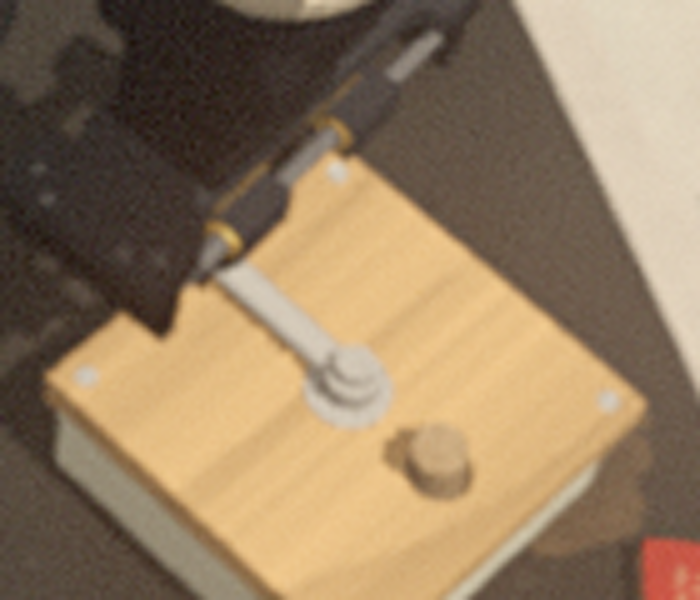

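It has dropped only part way and leans slightly on the hole's edge, so the hole isn't fully under it yet. I'll go on by 1°.

play_rows:
  commands:
    - [0,-1.26,0,0,0,-1,-0.4]
    - [0,0,0,0,0,0,-0.4]
    - [0,0,0,0,0,0,-0.4]

```text
clock: 17.07
eef_pos: [0.5903, -0.111, 0.1035]
tool_rot: [0.957, 0.29, 0.0, -0.0]
contact_force: [1.3, -2.8, -0.7]
finger_gap: 0.299
```

```bash
python3 -c "from h import *; chk('s27.png')"
```

```text
t=17.12 tcp r 73.2 ang 33.1 z 103.5 xdir 33.8 F [ 1.3 -1.5 -0.1]
cork diff mean 8.6 max 69.6
```

View pics/s27.png

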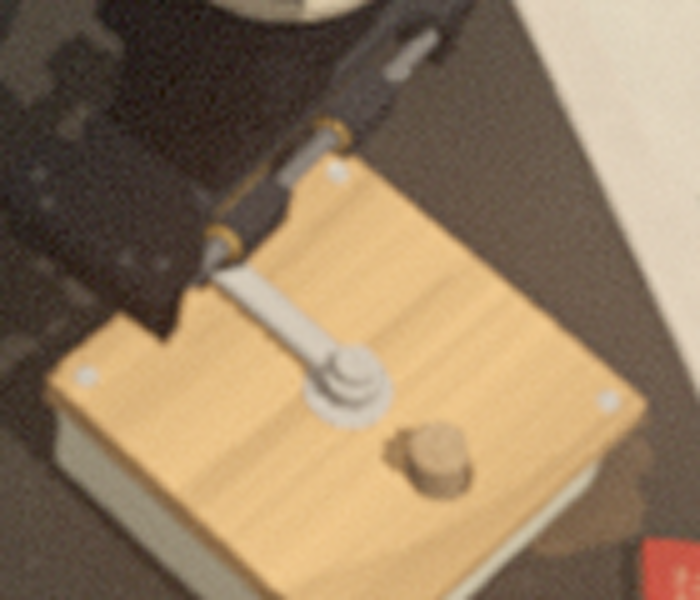

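```bash
python3 - <<'E'
from h import *
from bench import vision,r
s=vision.camera("side"); t=vision.camera("top")
crop(t,"t28.png",360,260,60,50,12)
X0,Y0,k=415,240,14
def ov(c,im,h,X0,Y0,k,w=(.4862,-.1733)):
    im=im.copy()
    for z,col in ((h,(0,0,255)),(.0765,(255,0,0))):
        rr=.012 if z==h else .0145
        pts=[[w[0]+rr*np.cos(a),w[1]+rr*np.sin(a),z] for a in np.linspace(0,6.2832,40)]
        q=((proj(c,pts)+.5-[X0,Y0])*k-.5).astype(int); cv2.polylines(im,[q],True,col,1)
    return im
big=lambda im:cv2.resize(im,None,fx=k,fy=k,interpolation=cv2.INTER_CUBIC)
now=big(s["img"][Y0:Y0+40,X0:X0+40,::-1])
old=cv2.imread("pics/s9.png"); old=cv2.resize(old[(Y0-170)*5:(Y0-170)*5+200,(X0-350)*5:(X0-350)*5+200],(560,560))
out=np.hstack([ov(s,old,.097,X0,Y0,k),ov(s,now,.083,X0,Y0,k)])
out=cv2.resize(out,(800,400)); cv2.imwrite("pics/cmp.png",out)
E
```

```text
(no output)
```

View pics/cmp.png

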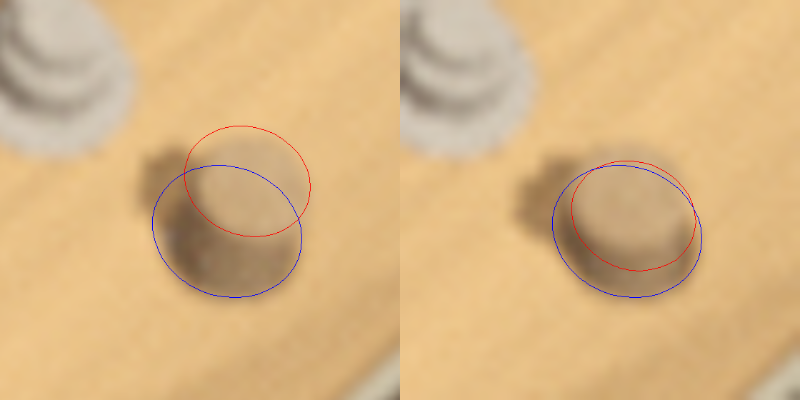

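View pics/t28.png

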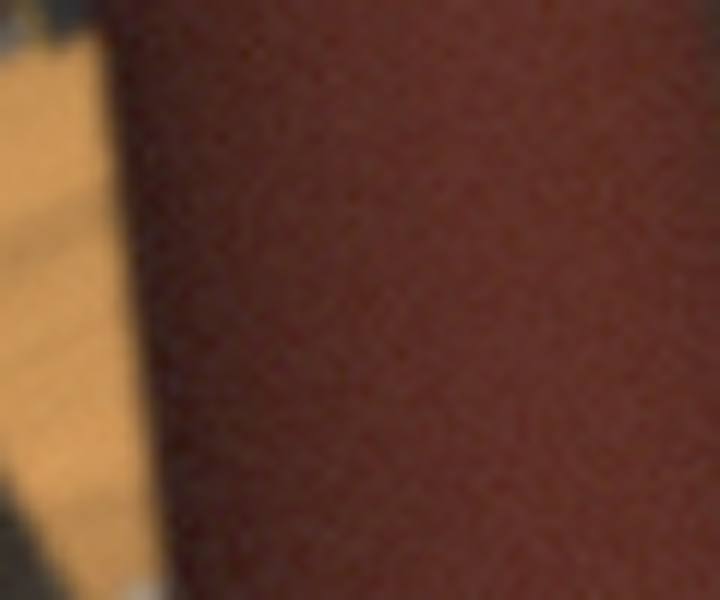

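The measured motion of the top (left, and down about 6 mm) fits a cork leaning towards the hole that is coming in from the +y side. It's inside the window's play, not yet dropped and not jammed. I'll go on gently.

play_rows:
  commands:
    - [0,-1.26,0,0,0,-1,-0.4]
    - [0,-1.26,0,0,0,-1,-0.4]
    - [0,0,0,0,0,0,-0.4]
    - [0,0,0,0,0,0,-0.4]

```text
clock: 17.55
eef_pos: [0.5888, -0.1086, 0.1035]
tool_rot: [0.952, 0.307, -0.0, -0.0]
contact_force: [0.6, -1.9, -0.2]
finger_gap: 0.3
```

```bash
cat >> h.py <<'E'
def zoom(n,h=.083):
    from bench import r,vision
    s=vision.camera("side"); st=r.state(); p=st["eef_pos"]; d=p[:2]-[.529,-.151]
    Rm=R.from_quat(st["tool_rot"]).as_matrix()
    print("t=%.2f tcp r %.1f ang %.1f z %.1f xdir %.1f F"%(st["clock"],np.hypot(*d)*1e3,np.degrees(np.arctan2(d[1],d[0])),p[2]*1e3,np.degrees(np.arctan2(Rm[1,0],Rm[0,0]))),st["contact_force"].round(1))
    X0,Y0,k=370,200,7
    im=cv2.resize(s["img"][Y0:Y0+80,X0:X0+100,::-1],None,fx=k,fy=k,interpolation=cv2.INTER_CUBIC)
    pts=[[.4862+.012*np.cos(a),-.1733+.012*np.sin(a),h] for a in np.linspace(0,6.2832,40)]
    q=((proj(s,pts)+.5-[X0,Y0])*k-.5).astype(int); cv2.polylines(im,[q],True,(0,0,255),1)
    cv2.imwrite("pics/"+n,im)
E
python3 -c "from h import *; zoom('z1.png')"
```

```text
t=17.60 tcp r 73.3 ang 35.3 z 103.5 xdir 35.8 F [ 0.4 -1.6 -0. ]
```

View pics/z1.png

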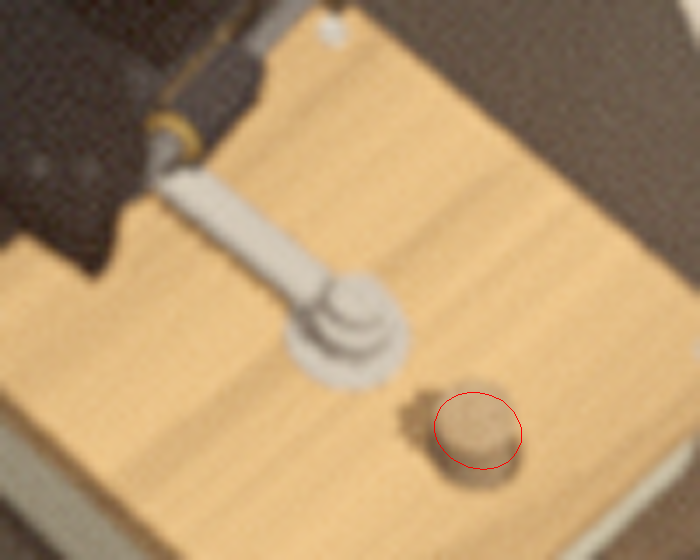

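Still leaning slightly, with its top about 10 crop-px (some 3–4 mm) above the seated outline. Force is low at about 2 N. Another 2°.

play_rows:
  commands:
    - [0,-1.26,0,0,0,-1,-0.4]
    - [0,-1.26,0,0,0,-1,-0.4]
    - [0,0,0,0,0,0,-0.4]
    - [0,0,0,0,0,0,-0.4]

```text
clock: 17.93
eef_pos: [0.5873, -0.1067, 0.1036]
tool_rot: [0.946, 0.324, -0.0, -0.0]
contact_force: [0.9, -2.1, -0.7]
finger_gap: 0.298
```

```bash
python3 -c "from h import *; zoom('z2.png')"
```

```text
t=17.98 tcp r 73.3 ang 37.2 z 103.5 xdir 37.8 F [ 0.8 -0.9 -0.9]
```

View pics/z2.png

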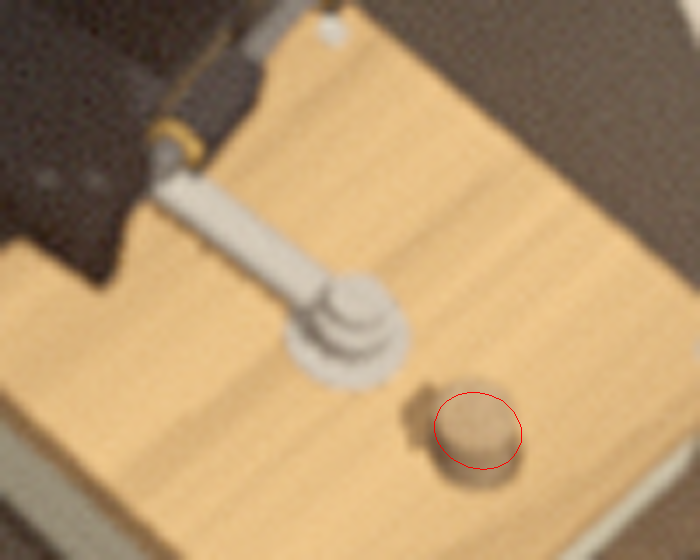

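play_rows:
  commands:
    - [0,-1.26,0,0,0,-1,-0.4]
    - [0,-1.26,0,0,0,-1,-0.4]
    - [0,0,0,0,0,0,-0.4]
    - [0,0,0,0,0,0,-0.4]

```text
clock: 18.32
eef_pos: [0.5858, -0.1046, 0.1036]
tool_rot: [0.94, 0.34, -0.0, -0.0]
contact_force: [1.3, -1.0, -1.5]
finger_gap: 0.296
```

```bash
python3 -c "from h import *; zoom('z3.png')"
```

```text
t=18.37 tcp r 73.3 ang 39.2 z 103.6 xdir 39.8 F [ 1.5 -1.8 -1.2]
```

View pics/z3.png

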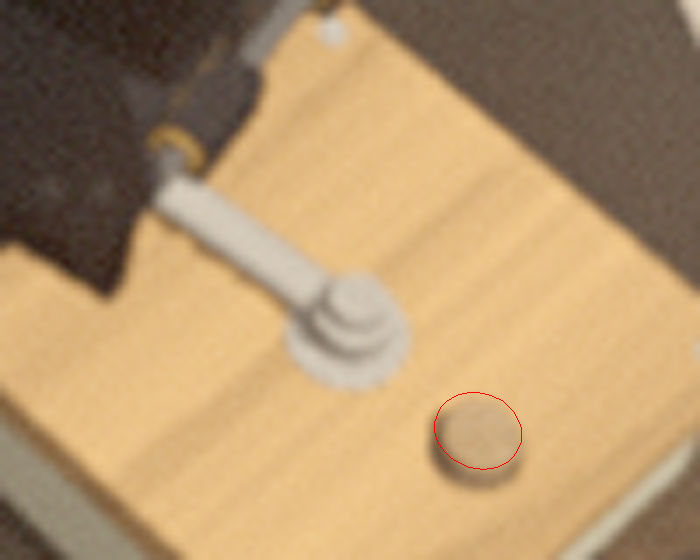

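The cork has dropped: its top is now at (480,440) on the seated outline, and the side shadow is gone. I'll stop pushing, back off the post by a few mm, rise and move clear.

play_rows:
  commands:
    - [0,2.5,0,0,0,0,-0.4]
    - [0,2,0,0,0,0,-0.4]
    - [0,0,0,0,0,0,-0.4]
    - [0,0,-5,0,0,0,-0.4]
    - [0,0,-12,0,0,0,-0.4]
    - [0,0,-20,0,0,0,-0.4]
    - [0,0,-25,0,0,0,-0.4]
    - [0,0,-25,0,0,0,-0.4]
    - [0,0,-25,0,0,0,-0.4]
    - [0,0,-10,0,0,0,-0.4]
    - [0,0,0,0,0,0,-0.4]

```text
clock: 19.28
eef_pos: [0.5902, -0.1082, 0.2294]
tool_rot: [0.94, 0.34, 0.002, 0.001]
contact_force: [-0.5, -0.4, -1.1]
finger_gap: 0.3
```

```bash
python3 - <<'E'
from h import *
zoom('z4.png'); go((.45,-.38,.226),40)
E
```

```text
t=19.33 tcp r 74.0 ang 35.3 z 227.0 xdir 39.8 F [-0.8  0.6 -0.3]
t=19.33 pos [ 0.5894 -0.1083  0.227 ] xdir 39.78 tilt [ 2.5e-03 -6.0e-04 -1.0e+00] F [-0.8  0.6 -0.3] gap 0.301
delta tool mm [-281.   119.7    0.8] wz -0.22
```

View pics/z4.png

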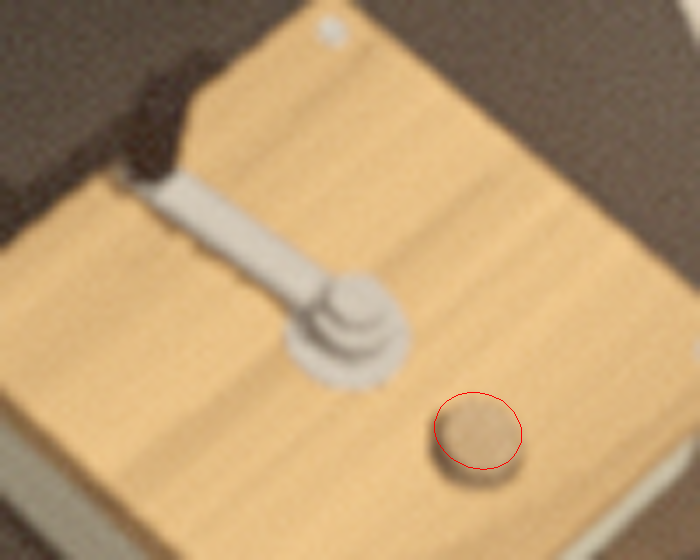

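play_rows:
  commands:
    - [-14,6,0,0,0,0,-0.4]
    - [-28,12,0,0,0,0,-0.4]
    - [-28,12,0,0,0,0,-0.4]
    - [-28,12,0,0,0,0,-0.4]
    - [-28,12,0,0,0,0,-0.4]
    - [-28,12,0,0,0,0,-0.4]
    - [-28,12,0,0,0,0,-0.4]
    - [-28,12,0,0,0,0,-0.4]
    - [-28,12,0,0,0,0,-0.4]
    - [-28,12,0,0,0,0,-0.4]
    - [-14,6,0,0,0,0,-0.4]
    - [0,0,0,0,0,0,-0.4]
    - [0,0,0,0,0,0,-0.4]

```text
clock: 20.42
eef_pos: [0.4491, -0.38, 0.2239]
tool_rot: [0.941, 0.339, -0.001, -0.001]
contact_force: [0.5, 1.2, -0.4]
finger_gap: 0.303
```

```bash
python3 - <<'E'
from h import *
s,t=both(); k=14
outs=[]
for c,X0,Y0 in ((s,410,240),(t,370,266)):
    im=cv2.resize(c["img"][Y0:Y0+40,X0:X0+40,::-1],None,fx=k,fy=k,interpolation=cv2.INTER_CUBIC)
    w=unproj(c,[0,0],.076)[0]
    ctr=(.5278,-.1506) if c is s else (.53,-.1514)
    w=(ctr[0]-.0424,ctr[1]-.0225)
    for h,rr,col in ((.083,.012,(0,0,255)),(.076,.0145,(255,0,0)),(.097,.012,(0,255,0))):
        pts=[[w[0]+rr*np.cos(a),w[1]+rr*np.sin(a),h] for a in np.linspace(0,6.2832,60)]
        q=((proj(c,pts)+.5-[X0,Y0])*k-.5).astype(int); cv2.polylines(im,[q],True,col,1)
    outs.append(im)
cv2.imwrite("pics/fin.png",cv2.resize(np.hstack(outs),(800,400)))
cv2.imwrite("pics/fin_s.png",s["img"][:,:,::-1]); cv2.imwrite("pics/fin_t.png",t["img"][:,:,::-1])
E
```

```text
(no output)
```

View pics/fin.png

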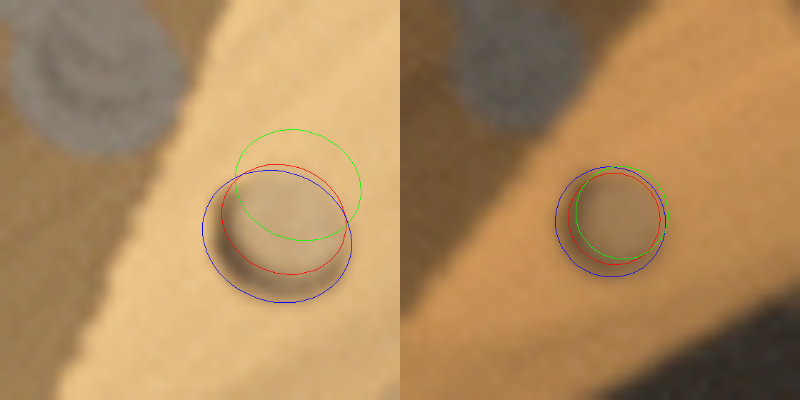

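View pics/fin_s.png

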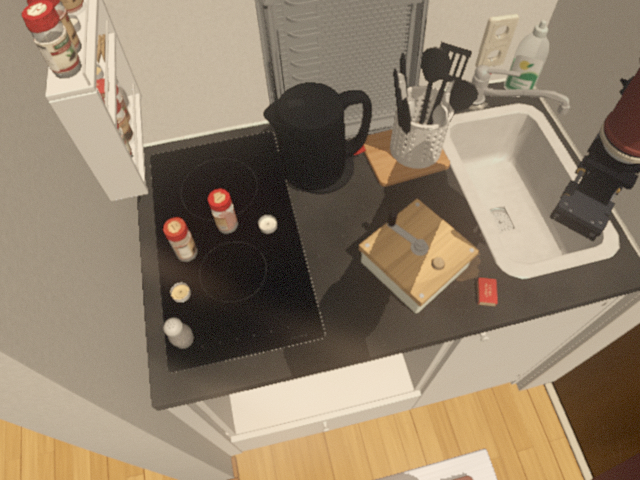

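View pics/fin_t.png

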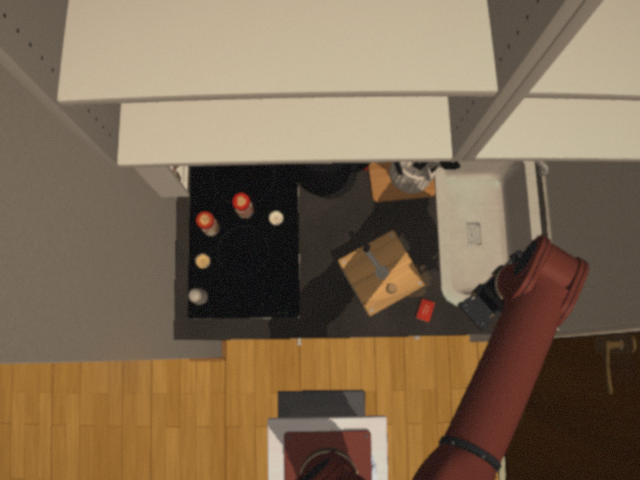

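In both views the cork's top face fits the seated outline (7 mm above the lid) and is upright and centred. The bystanders are where they were, and the arm is clear. Handing in.

```bash
python3 -c "
from bench import r
print(r.sign_off()); print(r.state()['clock'])"
```

```text
the job is handed in; nothing more can be done
None
the job is handed in; nothing more can be done
```

The canister is closed: the cork sits upright and fully down in the disc's hole. I handed the job in at about 20.5 s of the 72 s allowed.

- **What I did:** I stood the cork in the window on the closed disc and let it go. Then I pushed the post anticlockwise with loosely straddling fingers, at about 3 N, watching for the drop. The cork first leaned towards the arriving hole, and dropped fully with the lever at roughly 35°. I stopped pushing there, backed off and moved clear.
- **Last checks:** In both cameras the cork's top fits the outline for 7 mm above the lid. The bystanders look unmoved, and the arm touches nothing. In one earlier side view the cork looked about 1 mm off that outline, but it agreed in the final pictures.
- **Not checked:** I did not test the lock by pushing the lever again, because that could have crushed the cork.

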